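# Build the insulation test stack on the measuring plate

## Robot

A 6-joint arm with a two-finger parallel gripper is mounted at the origin on the work surface. World frame = base frame: x ahead of the robot, y to its left, z up, the work surface at z = 0. Lengths are in m, angles in rad, forces in N, time in s.
With the tool pointing down it reaches from about 0.35 to 0.85 m from the base axis. Payload 8.1 kg.
Tool frame: the origin (TCP) lies at the very end of the fingers, on their centre line; the grasp point (between the pads) lies 19 mm behind it; z points along the fingers, y is the line along which they close (so a half turn about z gives the same grasp; the last joint's range is limited). The gripper opens to 93 mm and grips with 3 to 60 N. Pads are 15 mm wide; open, the fingers measure 128 mm over their backs; the gripper's body (75 mm by 188 mm) begins 65 mm behind the grasp point.
Start: joints at [-1.298, 0.13, 1.488, -0, 1.523, -0.085], TCP at [0.21, -0.562, 0.219] pointing down, gripper open.
Joint ranges: [-2.96, 2.96], [-0.89, 2.26], [0.02, 2.5], [-1.34, 4.48], [0, 2.73], [-2.66, 2.66]. Speed limits (rad/s): [2.39, 2.39, 2.79, 3.14, 3.14, 3.14].

## Interface

Orientations are given as a rotation vector (axis times angle).
In Python, from plant import robot, imaging gives the robot as it stands.
- The arm moves only by the tool jog_arm, never from a script. Its argument "rows" is a list of rows, each a list of 2 entries, a list of its own where there are three numbers: the shift along the tool's x, y, z each as a share of 0.2 m, from -1 to 1, then the turn, a rotation vector about the tool's x, y, z each as a share of pi/2 rad, from -1 to 1. A call has 1 to 5 rows; each row is the pose to reach, as a shift and turn from the pose commanded when the call began, along the tool's axes at that moment; what a row does not reach only later rows make up. A row lasts 1/10 s, in which the tool goes at most 50 mm and 8.59 degrees, less where a joint would pass 70% of its speed; a pose out of reach is approached as far as the arm can. A call with a number of a shift or a turn outside -1 to 1 is refused whole. A call with a gripper value outside its range is refused whole. "hand" is the closure, from -1 (fully open) to 1 (shut), set as the call begins (left out, the last holds). The fingers move at their own pace and stop on an object; "squeeze" is the grip in N (left out, the last holds). Time passes only in rows, so rows that repeat a pose let the fingers close. It gives the time, the measured TCP pose, the force, the opening and the grip force at its end, in the units of the state.
- robot.read_state(): the state, without advancing time (a new reading comes with each control period).
- imaging.read_camera(name): name is "side" or "top" or "wrist"; returns a dict with "frame" (384x512x3 uint8, red, green, blue), "vertical_fov" (degrees; the focal length in pixels is half the picture's height over the tangent of half this angle, whatever the lens; pixels are square), "cx", "cy" (the principal point, pixels), "R" (3x3) and "t" (3): a world point X has camera coordinates R X + t. Camera axes: x right, y down, z forward; pixel columns grow to the right and rows downward; lengths in m; the calibration is good to about 2 mm. A picture is of the moment at which its call begins. There is no depth.
- robot.close_job(): hands the job in; it is judged then, once.
The state is a dict: "t": time; "q": joint angles; "dq": joint speeds; "joint_torque": joint torques, N m; "tool_pos": TCP position; "orientation": TCP orientation; "force": force on the tool from outside, world axes, zero at the start; "wrist_torque": the same for the moment, N m; "opening": finger opening in m; "gripper_force": force on a finger pad.
Only numpy, scipy, OpenCV 4.12 (cv2) and the standard library are available. Lean on these libraries where they do the work, as an engineer would, in place of code of your own. Each camera call takes 0.05 s, during which the arm holds its last target. There are 200 camera calls.

## Task

Build the test stack on the round steel plate of the black test cell: first the green specimen disc, then the brass electrode disc on it, then the steel weight with the black knob on top, knob up, each lying flat, centred on the plate, and let go before the next. Set each one down, do not drop it, and leave the blue disc in the sloping rack and everything else on the bench where it is.

Things in the scene. Friction and masses are not known exactly. Their poses are not given: they have to be found in the camera images.
- rack: Fixed grey rack, 330 mm wide (y), its aluminium top tilted 30 degrees, rising along +x from 37 to 87 mm high (62 mm at its centre line). Three places at y = -115, 0, +115 mm, each a black circle with one disc leaning on two white pegs (8 mm thick, 11 mm proud) 45 degrees either side below it; the disc's left and right rim is free. Origin: centre of underside, z up.
- specimen: Green plastic disc, 64 mm diameter, 14 mm thick, about 0.1 kg, in one of the rack's three places (which one varies). Origin: centre of its underside; z: its axis, pointing out of its top face (in the rack tilted 30 degrees from vertical, to the rack's -x side, over the middle of the bench).
- electrode: Brass disc, 64 mm diameter, 14 mm thick, about 0.4 kg, in another place of the rack. Origin and axes as for the green disc.
- spare_disc: Blue plastic disc of the same size in the remaining place of the rack; not needed, stays there. Origin and axes as for the green disc.
- cell: Fixed test cell: black square base, 150 x 150 x 25 mm, carrying a round steel plate, 110 mm diameter, 15 mm thick, whose flat top is 40 mm above the bench. Low terminals (10 mm high) in the base's corners, one red, one yellow. Origin: centre of its underside, z up.
- cell_top (a point): Centre of the top face of the cell's round steel plate, 40 mm above the bench; z up.
- weight: Steel weight, about 0.45 kg, standing upright on the bench: round foot 60 mm diameter and 22 mm high, thin neck, and on top a black knob 30 mm diameter from 32 to 60 mm above its underside. Origin: centre of its underside; z up.
- mouse: Black computer mouse, 105 x 60 x 30 mm, bystander. Origin: centre of its underside.
- meter: Yellow hand-held meter lying on its back, 150 x 75 x 34 mm, bystander. Origin: centre of its underside, x along its length.
- driver: Screwdriver with a red handle, 190 mm long, bystander. It lies along its x.
Mind the look-alikes: they are no part of the job. There is more than one size of the specimen; the one meant has the size given above. Of the things that look like the weight, take the one that is nearest to the robot's base at the start.

How it is judged:
By the outcome, as a careful person would: the job done as asked, in the order asked, and still so for the second after the job is handed in, with the robot touching nothing.
It also fails if it takes over 67 s, if anything falls off the work surface, if the arm or the gripper's body presses on something with over 40 N, if the wrist force passes 120 N, or if a joint passes its speed limit or range.

## Working session

There is one attempt and no reset: what is moved stays moved. The work goes in short steps, Python scripts to look and compute and a tool call to move; the robot and the scene stay as the last step left them, time stands still between calls to the robot, and variables do not carry over. Pictures are saved under pics/ and viewed, at most 10 in all, crops included, and the job is handed in when it is done.

Besides the shell and the picture viewer there is one more tool, called as name([rows], argument=value, ...), one row to a line, values as JSON. jog_arm: Moves the arm, as the interface text tells. Its arguments: {"type":"object","properties":{"rows":{"type":"array"},"hand":{"type":"number"},"squeeze":{"type":"number"}},"required":["rows"]}

```bash
mkdir -p pics; ls
python3 - <<'E'
from plant import robot, imaging
import cv2, numpy as np, pickle
d={}
for n in ("side","top","wrist"):
    c=imaging.read_camera(n); d[n]=c
    cv2.imwrite(f"pics/{n}0.png",c["frame"][:,:,::-1])
    print(n,c["vertical_fov"],c["cx"],c["cy"],np.round(-c["R"].T@c["t"],3),np.round(c["R"],2).tolist())
pickle.dump(d,open("d0.pkl","wb"))
print(robot.read_state())
a=np.hstack([cv2.imread("pics/side0.png"),cv2.imread("pics/top0.png")]); 
cv2.imwrite("pics/a0.png",cv2.resize(a,(800,300)))
E
```

```text
pics
side 47.1924607047373 257.2419309463604 193.56677688738387 [-0.202  0.791  1.005] [[-0.74, -0.68, 0.01], [-0.45, 0.48, -0.76], [0.51, -0.56, -0.65]]
top 45.34593928886986 256.72901826418433 189.92596379481327 [ 0.401 -0.012  1.428] [[0.01, -1.0, -0.01], [-1.0, -0.01, -0.1], [0.1, 0.01, -1.0]]
wrist 61.89145190443339 255.43064999004335 192.28232350404306 [ 0.279 -0.536  0.384] [[0.35, -0.94, -0.0], [-0.9, -0.34, 0.27], [-0.25, -0.09, -0.96]]
{'t': 0.15, 'q': array([-1.29836402e+00,  1.30975650e-01,  1.48902274e+00,  2.41937245e-06,
        1.52301979e+00, -8.54006189e-02]), 'dq': array([-0.00030287, -0.00258304, -0.00193115, -0.00052417,  0.00128843,
       -0.00179875]), 'joint_torque': array([ 8.74942889e-04, -5.60477614e+01, -4.92332017e+01,  7.68356631e-02,
        3.06084403e-02, -1.13957315e-04]), 'tool_pos': array([ 0.21004917, -0.56155937,  0.21783913]), 'orientation': array([-3.09004688e+00, -5.58835828e-01,  2.05225583e-04]), 'force': array([-0.35552648,  0.73827189,  0.72276555]), 'wrist_torque': array([-0.07260914,  0.01514137, -0.01894014]), 'gripper_force': 0.0, 'opening': 0.09322013544599833}
```

View pics/top0.png

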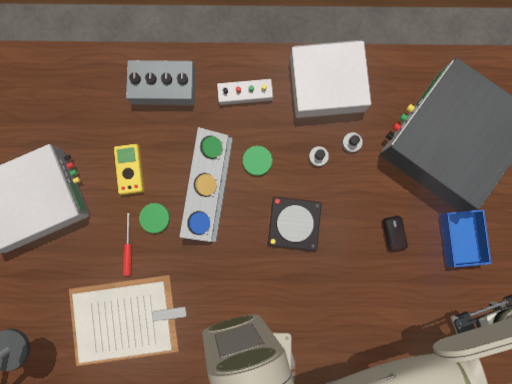

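View pics/side0.png

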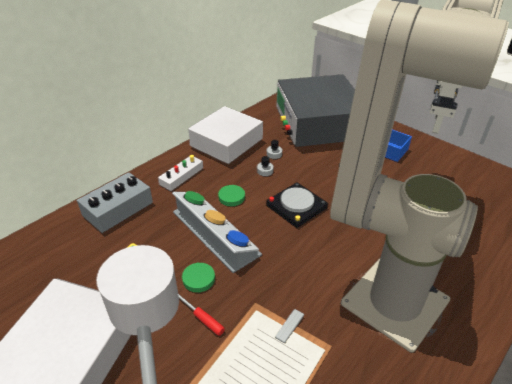

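Top view: rack with green (212,147), brass (205,184), blue (199,223). There are two loose green discs at (257,160) and (154,218), weights at (319,156) and (353,142), and the cell at (295,223).

```bash
cat > h.py <<'E'
import numpy as np, cv2
def f(c): return c["frame"].shape[0]/2/np.tan(np.radians(c["vertical_fov"])/2)
def ray(c,p):
    d=c["R"].T@np.array([(p[0]-c["cx"])/f(c),(p[1]-c["cy"])/f(c),1.]); return -c["R"].T@c["t"],d/np.linalg.norm(d)
def onz(c,p,z):
    o,d=ray(c,p); return o+d*(z-o[2])/d[2]
def tri(a,p,b,q):
    o,d=ray(a,p); u,e=ray(b,q)
    s=np.linalg.lstsq(np.array([d,-e]).T,u-o,rcond=None)[0]
    x,y=o+d*s[0],u+e*s[1]; return (x+y)/2,np.linalg.norm(x-y)*1e3
def proj(c,X):
    v=c["R"]@np.asarray(X)+c["t"]; return np.array([c["cx"],c["cy"]])+f(c)*v[:2]/v[2]
def blobs(c,lo,hi,amin=40):
    h=cv2.cvtColor(c["frame"],cv2.COLOR_RGB2HSV); m=cv2.inRange(h,np.array(lo),np.array(hi))
    cs=cv2.findContours(m,cv2.RETR_EXTERNAL,cv2.CHAIN_APPROX_NONE)[0]; r=[]
    for k in cs:
        if cv2.contourArea(k)>amin:
            e=cv2.fitEllipse(cv2.convexHull(k)); r.append((np.round(e[0],1),np.round(e[1],1),round(e[2]),cv2.contourArea(k)))
    return r
E
python3 - <<'E'
from h import *; import pickle
d=pickle.load(open("d0.pkl","rb"))
for n,R in dict(green=((55,120,40),(85,255,255)),brass=((10,120,110),(24,255,255)),blue=((105,150,80),(125,255,255)),plate=((0,0,140),(180,40,235))).items():
    for cam in ("top","side"):
        print(n,cam)
        for b in blobs(d[cam],*R,80):
            if b[3]<3000: print("  ",*b)
t,s=d["top"]["frame"],d["side"]["frame"]
def crop(f,x,y,w,h,k=4): return cv2.resize(f[y:y+h,x:x+w],None,fx=k,fy=k,interpolation=cv2.INTER_CUBIC)
cv2.imwrite("pics/c1.png",np.hstack([crop(t,170,120,200,130),])[:,:,::-1])
cv2.imwrite("pics/c2.png",crop(s,160,130,180,140)[:,:,::-1])
E
```

```text
green top
   [152.6 221.4] [19.7 26.9] 109 202.5
   [211.8 146.5] [18.4 19.8] 153 268.0
green side
   [198.2 277. ] [28.9 32.3] 76 699.5
   [194.1 197.4] [10.9 19.4] 110 144.5
   [231.2 195.1] [20.9 26.2] 87 404.5
brass top
   [498.3 366.7] [22.4 47.5] 94 436.0
   [358.2 346.1] [ 8.2 27.3] 92 98.5
   [319.1 351.7] [26.6 69.9] 88 800.5
   [343.5 332.5] [ 10.1 117.9] 91 382.5
   [498.  264.7] [ 8.4 36. ] 86 151.0
   [501.  239.7] [26.6 30.5] 98 360.5
   [498.  224.4] [ 7.9 33. ] 91 108.5
   [351.3 232.1] [36.4 77. ] 98 1408.0
   [496.3 215.3] [ 9.7 30.9] 102 130.0
   [395.4 211.7] [ 8.9 44.6] 97 155.5
   [241.9 228.1] [47.2 70.4] 69 1788.5
   [174.  212.9] [19.  32.1] 2 258.0
   [498.3 202. ] [13.5 27.7] 92 100.5
   [204.9 184.4] [20.2 21.3] 166 316.0
   [527.2 174.7] [27.4 72.7] 65 261.0
   [ 54.  145.7] [ 8.1 49.4] 0 264.5
   [163.6 114.2] [ 9.6 54.8] 90 188.5
   [ 24.1 114. ] [ 5.3 29.2] 97 81.0
   [229.1 106.5] [ 30.3 109.8] 101 1243.0
   [105.1  82.9] [ 8.9 42.4] 95 210.5
   [64.  95.3] [ 40.1 156. ] 98 2240.0
   [494.3  72.8] [ 7.9 35.4] 94 121.5
   [82.1 71.4] [10.  97.4] 87 320
[... 720 characters left out ...]
3.8 81.7] 75 1190.0
   [1359.3 -243.9] [ 152.3 2057.6] 0 2237.5
   [281.4 350.9] [23.  46.6] 177 255.5
   [294.9 223.1] [36.1 36.7] 162 1000.0
   [318.6 155.6] [19.3 19.3] 45 277.0
   [352.4 141.6] [19.  19.3] 127 271.0
   [244.3  90. ] [22.3 73.2] 85 978.5
   [421.  102.8] [  4.1 109.8] 36 135.0
   [158.1  79.9] [49.2 81.3] 88 2301.0
plate side
   [146.  364.5] [12.5 55.9] 173 414.0
   [292.9 329.7] [ 37.9 151.3] 120 458.0
   [ 81.4 322. ] [ 97.9 217.2] 51 1219.0
   [199.9 235.7] [ 4.9 93.1] 136 130.5
   [214.4 223.5] [ 25.2 104.6] 129 768.0
   [297.1 198.1] [21.6 32.7] 95 521.0
   [179.5 169.8] [15.9 48.9] 60 341.0
   [440.8 118.2] [27.1 29.5] 42 215.5
   [447.8  88. ] [16.2 25.4] 92 161.0
```

View pics/c1.png

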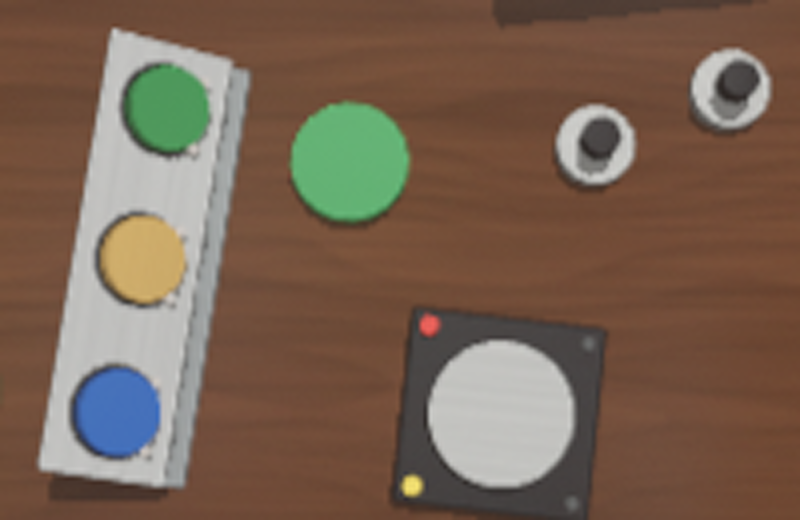

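View pics/c2.png

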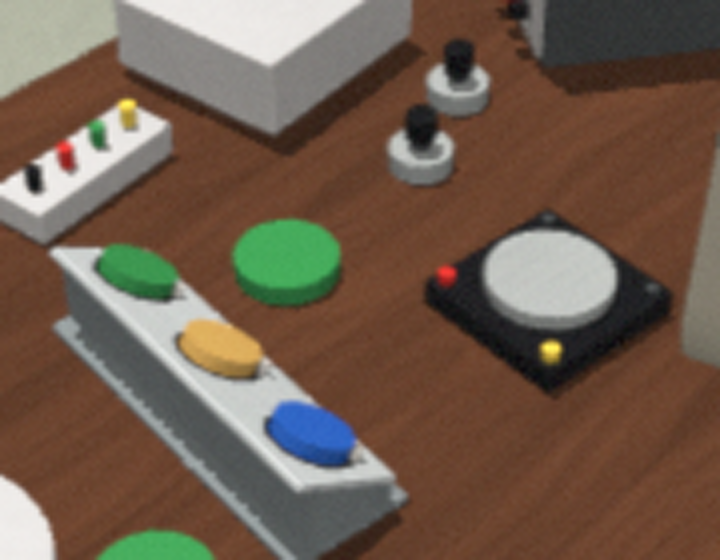

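Crops confirm: the specimen is the small green disc in the rack at top px (212,147). The larger loose greens at (257,160) and (154,218) are look-alikes. The weight at (319,156) is nearer the base than the one at (353,142).

Run:
```python
from h import *; import pickle
d=pickle.load(open("d0.pkl","rb")); T,S=d["top"],d["side"]
P=dict(green=((211.8,146.5),(194.5,197.4)),brass=((205.3,184.6),(215.2,216.3)),blue=((199.2,222.7),(237.8,238)),plate=((294.9,223.1),(297.1,198.1)),knob=((320.4,153.3),(265.5,159)),foot=((318.8,155.8),(265.2,168)),w2=((352.4,141.6),(274.5,151.2)),bigG=((257.5,160),(231.2,195.1)))
X={}
for n,(a,b) in P.items():
    x,e=tri(T,a,S,b); X[n]=x; print(n,np.round(x,4),"gap mm",round(e,1),"dist",round(np.hypot(*x[:2]),3), "top@text",np.round(onz(T,a,dict(green=.079,brass=.079,blue=.079,plate=.04,knob=.06).get(n,.022))[:2],4))
# size: px/m
for n,w in (("green",20),("bigG",29.5)): print(n,w/f(T)*(T["R"]@X[n]+T["t"])[2])
g,b=X["green"],X["blue"]; v=g-b; print(np.linalg.norm(v),np.degrees(np.arctan2(v[1],v[0])))
for q in ((198,127),(180,237),(228.2,135.5),(211.3,241.7)): print(q,np.round(onz(T,q,.087 if q[0] in(198,180) else .037),4))
```

```text
green [0.6606 0.1347 0.0696] gap mm 0.0 dist 0.674 top@text [0.6587 0.1337]
brass [0.5454 0.1515 0.0721] gap mm 0.6 dist 0.566 top@text [0.5444 0.1504]
blue [0.4326 0.1674 0.0691] gap mm 1.2 dist 0.464 top@text [0.4319 0.1657]
plate [ 0.4357 -0.1173  0.0398] gap mm 1.2 dist 0.451 top@text [ 0.4352 -0.1176]
knob [ 0.6457 -0.1928  0.0553] gap mm 1.0 dist 0.674 top@text [ 0.6453 -0.1919]
foot [ 0.6456 -0.193   0.014 ] gap mm 0.1 dist 0.674 top@text [ 0.6442 -0.1919]
w2 [ 0.6912 -0.298   0.0139] gap mm 1.1 dist 0.753 top@text [ 0.69  -0.296]
bigG [ 0.6315 -0.0019  0.01  ] gap mm 1.6 dist 0.631 top@text [ 0.6289 -0.0025]
green 0.05997245817131413
bigG 0.09202117693888757
0.23027704672807386 -8.154266940597863
(198, 127) [0.7155 0.1752 0.087 ]
(180, 237) [0.3896 0.2195 0.087 ]
(228.2, 135.5) [0.7017 0.0885 0.037 ]
(211.3, 241.7) [0.3763 0.1334 0.037 ]
```

```bash
cat > plan.py <<'E'
import sys, numpy as np
from scipy.spatial.transform import Rotation as Ro, Slerp
from plant import robot
u=np.radians(81.85)
RX=np.array([np.cos(u),np.sin(u),0]); RY=np.array([-np.sin(u),np.cos(u),0])
def frame(z,y): z=z/np.linalg.norm(z); return Ro.from_matrix(np.c_[np.cross(y,z),y,z])
N=np.cos(np.pi/6)*np.array([0,0,1])-.5*RX
RACK=frame(-N,-RY); DOWN=frame(np.array([0,0,-1.]),-RY)
def down(deg): a=np.radians(deg); return frame(np.array([0,0,-1.]),np.array([np.cos(a),np.sin(a),0]))
def pose(s=None):
    s=s or robot.read_state(); return np.array(s["tool_pos"]),Ro.from_rotvec(s["orientation"])
def plan(*targets,start=None):
    p,R=start or pose()
    for tp,tR in targets:
        tp=np.array(tp); dr=(R.inv()*tR).magnitude(); L=np.linalg.norm(tp-p)
        n=max(1,int(np.ceil(max(L/.19,np.degrees(dr)/40)))); sl=Slerp([0,1],Ro.concatenate([R,tR])); p0,R0=p,R
        for i in range(1,n+1):
            p1,R1=p0+(tp-p0)*i/n,sl(i/n)
            print("shift",np.round(R.inv().apply(p1-p)/.2,3).tolist(),"turn",np.round((R.inv()*R1).as_rotvec()/(np.pi/2),3).tolist()," ->",np.round(p1,3)); p,R=p1,R1
E
python3 - <<'E'
from plan import *
print(N,RACK.as_matrix().round(2).tolist())
g=np.array([.660,.134,.074])
plan(([.40,-.25,.26],down(-25)),(g+.12*N,RACK))
E
```

```text
[-0.07088257 -0.49495016  0.8660254 ] [[0.12, 0.99, 0.07], [0.86, -0.14, 0.49], [0.5, -0.0, -0.87]]
shift [0.718, -0.563, -0.105] turn [-0.0, -0.0, -0.247]  -> [ 0.305 -0.406  0.239]
shift [0.877, -0.25, -0.105] turn [-0.0, -0.0, -0.247]  -> [ 0.4  -0.25  0.26]
shift [0.667, 0.151, 0.137] turn [0.016, 0.11, -0.061]  -> [ 0.484 -0.142  0.233]
shift [0.617, 0.218, 0.244] turn [0.016, 0.11, -0.061]  -> [ 0.568 -0.034  0.205]
shift [0.542, 0.281, 0.338] turn [0.016, 0.11, -0.061]  -> [0.651 0.075 0.178]
```

jog_arm([
  [[0.72, -0.56, -0.1], [0, 0, -0.25]],
  [[0.72, -0.56, -0.1], [0, 0, -0.25]],
  [[0.72, -0.56, -0.1], [0, 0, -0.25]],
  [[0.72, -0.56, -0.1], [0, 0, -0.25]],
  [[0.72, -0.56, -0.1], [0, 0, -0.25]],
], hand=-1)

```text
t: 0.65
tool_pos: [0.308, -0.4038, 0.2394]
orientation: [2.92, 1.157, 0.002]
force: [-0.3, -1.0, 0.6]
opening: 0.093
gripper_force: 0.0
```

jog_arm([
  [[0.88, -0.25, -0.1], [0, 0, -0.25]],
  [[0.88, -0.25, -0.1], [0, 0, -0.25]],
  [[0.88, -0.25, -0.1], [0, 0, -0.25]],
  [[0.88, -0.25, -0.1], [0, 0, -0.25]],
  [[0.88, -0.25, -0.1], [0, 0, -0.25]],
])

```text
t: 1.15
tool_pos: [0.4022, -0.2477, 0.2592]
orientation: [2.638, 1.704, 0.002]
force: [-0.0, -0.0, -1.0]
opening: 0.0931
gripper_force: 0.0
```

jog_arm([
  [[0.67, 0.15, 0.14], [0.016, 0.11, -0.06]],
  [[0.67, 0.15, 0.14], [0.016, 0.11, -0.06]],
  [[0.67, 0.15, 0.14], [0.016, 0.11, -0.06]],
  [[0.67, 0.15, 0.14], [0.016, 0.11, -0.06]],
  [[0.67, 0.15, 0.14], [0.016, 0.11, -0.06]],
])

```text
t: 1.65
tool_pos: [0.4829, -0.1412, 0.2298]
orientation: [-2.459, -1.752, -0.197]
force: [-0.3, 0.1, 0.6]
opening: 0.0929
gripper_force: 0.0
```

jog_arm([
  [[0.62, 0.22, 0.24], [0.016, 0.11, -0.06]],
  [[0.62, 0.22, 0.24], [0.016, 0.11, -0.06]],
  [[0.62, 0.22, 0.24], [0.016, 0.11, -0.06]],
  [[0.62, 0.22, 0.24], [0.016, 0.11, -0.06]],
  [[0.62, 0.22, 0.24], [0.016, 0.11, -0.06]],
])

```text
t: 2.15
tool_pos: [0.5666, -0.0327, 0.2038]
orientation: [-2.27, -1.786, -0.382]
force: [0.7, -0.0, -0.1]
opening: 0.0931
gripper_force: 0.0
```

jog_arm([
  [[0.54, 0.28, 0.34], [0.016, 0.11, -0.06]],
  [[0.54, 0.28, 0.34], [0.016, 0.11, -0.06]],
  [[0.54, 0.28, 0.34], [0.016, 0.11, -0.06]],
  [[0.54, 0.28, 0.34], [0.016, 0.11, -0.06]],
  [[0.54, 0.28, 0.34], [0.016, 0.11, -0.06]],
])

```text
t: 2.65
tool_pos: [0.6498, 0.0754, 0.1761]
orientation: [-2.072, -1.803, -0.553]
force: [-1.1, -0.4, 0.4]
opening: 0.0927
gripper_force: 0.0
```

Run:
```python
from plan import *; from plant import imaging; import cv2,pickle; from h import *
s=robot.read_state(); c=imaging.read_camera("wrist"); pickle.dump((c,s),open("w1.pkl","wb"))
cv2.imwrite("pics/w1.png",c["frame"][:,:,::-1]); p,R=pose(s)
print(p.round(4), s["q"].round(2), "rot err deg",np.degrees((R.inv()*RACK).as_rotvec()).round(2))
print("cam in tool",R.inv().apply(-c["R"].T@c["t"]-p).round(4), "dir",R.inv().apply(c["R"][2]).round(3))
for n,r in dict(green=((55,90,30),(85,255,255)),brass=((10,120,110),(24,255,255))).items(): print(n,[b for b in blobs(c,*r,500)])
```

```text
[0.6498 0.0754 0.1761] [-0.26  0.28  1.49  0.52  1.46 -0.2 ] rot err deg [-0.09  0.15  0.19]
cam in tool [ 0.0736 -0.     -0.166 ] dir [-0.267  0.001  0.964]
green [(array([248.7, 340.2]), array([93.5, 97.9]), 3, 3613.5), (array([260.6, 186.3]), array([69.2, 69.6]), 56, 3685.0), (array([66. , 83.6]), array([73.7, 82.9]), 91, 4683.5)]
brass [(array([368.5, 363.9]), array([ 87.4, 293.4]), 87, 5720.5), (array([ 56.9, 304.3]), array([37. , 68.4]), 16, 887.0), (array([136.9, 185.8]), array([68. , 72.7]), 107, 3773.5), (array([186.,  27.]), array([ 43.2, 129.3]), 78, 1733.0)]
```

View pics/w1.png

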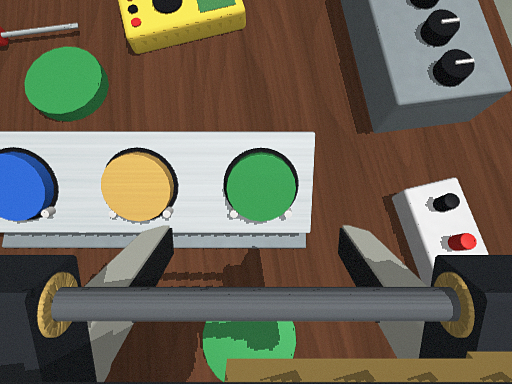

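Wrist view: the green disc in the rack is at (261,186), brass at (137,186), the pegs below them. The rack edges are horizontal, so the yaw is right.

Run:
```python
from plan import *; import pickle; from h import *
d=pickle.load(open("d0.pkl","rb")); c,s=pickle.load(open("w1.pkl","rb"))
for n,t,w in (("green",(211.8,146.5),(260.6,186.3)),("brass",(205.3,184.6),(136.9,185.8))):
    print(n,*tri(d["top"],t,c,w), onz(c,w,.074).round(4), "dia by depth 64: range", f(c)*.064/69.4)
x=onz(c,(260.6,186.3),.074); p,R=pose()
print("in tool",R.inv().apply(x-p).round(4))
plan((x+.035*N,RACK))
```

```text
green [0.66301671 0.13632012 0.06100675] 2.091805369633239 [0.6631 0.1335 0.074 ] dia by depth 64: range 0.295311471677339
brass [0.54653618 0.15304597 0.06157339] 1.1387721416652687 [0.551  0.1495 0.074 ] dia by depth 64: range 0.295311471677339
in tool [0.0008 0.0049 0.1188]
shift [0.004, 0.024, 0.419] turn [-0.0, 0.002, 0.002]  -> [0.661 0.116 0.104]
```

jog_arm([
  [[-0.3, 0.024, 0.2], [0, 0.002, 0.002]],
  [[-0.3, 0.024, 0.2], [0, 0.002, 0.002]],
  [[-0.3, 0.024, 0.2], [0, 0.002, 0.002]],
  [[-0.3, 0.024, 0.2], [0, 0.002, 0.002]],
])

```text
t: 3.1
tool_pos: [0.65, 0.0439, 0.112]
orientation: [-2.073, -1.795, -0.556]
force: [0.0, 0.6, 0.4]
opening: 0.0932
gripper_force: 0.0
```

Run:
```python
from plan import *; from plant import imaging; import cv2,pickle; from h import *
s=robot.read_state(); c=imaging.read_camera("wrist"); pickle.dump((c,s),open("w2.pkl","wb"))
cv2.imwrite("pics/w2.png",c["frame"][:,:,::-1]); p,R=pose(s)
c1,s1=pickle.load(open("w1.pkl","rb")); print(p, np.degrees((R.inv()*RACK).as_rotvec()).round(2))
g=[b for b in blobs(c,(55,90,30),(85,255,255),1500)]; b=[b for b in blobs(c,(10,120,110),(24,255,255),1500)]
print(g,b)
for L,w1 in ((g,(260.6,186.3)),(b,(136.9,185.8))):
    for k in L:
        x,e=tri(c1,w1,c,k[0]); print(k[0],x.round(4),round(e,2),"tool",R.inv().apply(x-p).round(4))
```

```text
[0.6499957  0.04392073 0.11195776] [-0.11 -0.13 -0.1 ]
[(array([242.3, 316.9]), array([112.2, 115. ]), 13, 3831.0), (array([242.1, 309. ]), array([108.9, 110.8]), 31, 2225.0), (array([255.4, 124.5]), array([85.4, 87.3]), 2, 5727.0), (array([33.8, 26.7]), array([77.8, 93.1]), 90, 4276.0)] [(array([377.8, 369.1]), array([ 44.4, 336.5]), 89, 5606.0), (array([103.9, 124.7]), array([83.6, 92.7]), 122, 5883.5)]
[242.3 316.9] [0.6491 0.0393 0.4152] 11.1 tool [ 0.1482 -0.001  -0.2646]
[242.1 309. ] [0.6489 0.0374 0.4219] 11.61 tool [ 0.1498 -0.0009 -0.2714]
[255.4 124.5] [0.6632 0.1344 0.0708] 0.11 tool [0.0584 0.0003 0.0815]
[33.8 26.7] [0.6394 0.0674 0.2666] 36.69 tool [ 0.0964 -0.0142 -0.1228]
[377.8 369.1] [0.6375 0.0503 0.3517] 22.69 tool [ 0.1243 -0.0139 -0.2051]
[103.9 124.7] [0.5499 0.1504 0.0712] 0.33 tool [ 0.0582 -0.1142  0.0812]
```

jog_arm([
  [[0.292, 0.002, 0.15], [-0.001, -0.001, -0.001]],
  [[0.292, 0.002, 0.2], [-0.001, -0.001, -0.001]],
  [[0.292, 0.002, 0.32], [-0.001, -0.001, -0.001]],
  [[0.292, 0.002, 0.42], [-0.001, -0.001, -0.001]],
  [[0.292, 0.002, 0.45], [-0.001, -0.001, -0.001]],
])

```text
t: 3.65
tool_pos: [0.6636, 0.141, 0.0634]
orientation: [-2.07, -1.802, -0.555]
force: [-27.2, -17.1, 38.9]
opening: 0.0928
gripper_force: 21.4
```

jog_arm([
  [[0, 0, 0], [0, 0, 0]],
  [[0, 0, 0], [0, 0, 0]],
  [[0, 0, 0], [0, 0, 0]],
  [[0, 0, 0], [0, 0, 0]],
  [[0, 0, 0], [0, 0, 0]],
], hand=1, squeeze=25)

```text
t: 4.15
tool_pos: [0.6642, 0.1391, 0.0637]
orientation: [-2.072, -1.801, -0.557]
force: [-3.5, -1.8, 4.5]
opening: 0.063
gripper_force: 25.0
```

Run:
```python
from plan import *; from plant import imaging; import cv2
s=robot.read_state(); c=imaging.read_camera("wrist"); cv2.imwrite("pics/w3.png",c["frame"][:,:,::-1]); p,R=pose(s)
print(p.round(4),s["opening"],s["gripper_force"],s["force"].round(1),np.degrees((R.inv()*RACK).as_rotvec()).round(2))
```

```text
[0.6642 0.1391 0.0637] 0.06300379639569736 25.00126451253891 [-3.5 -1.8  4.5] [-0.   -0.02  0.12]
```

View pics/w3.png

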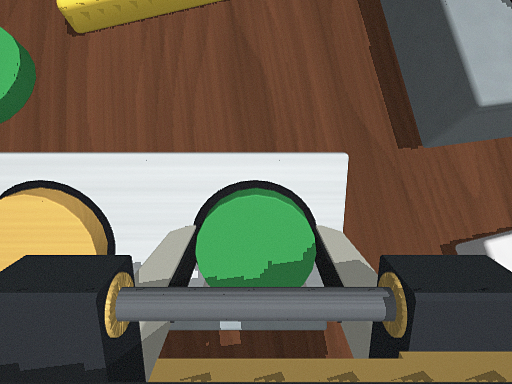

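The tips met the rack surface (about 45 N along the normal, then relaxed), so the tips are level with the disc's underside. I'll open, back off 3 mm and regrip.

jog_arm([
  [[0, 0, 0], [0, 0, 0]],
  [[0, 0, 0], [0, 0, 0]],
  [[0, 0, -0.015], [0, 0, 0]],
  [[0, 0, -0.015], [0, 0, 0]],
], hand=-0.6)

```text
t: 4.6
tool_pos: [0.664, 0.1375, 0.0657]
orientation: [-2.073, -1.801, -0.556]
force: [-1.1, -0.8, 0.4]
opening: 0.0745
gripper_force: 0.0
```

jog_arm([
  [[0, 0, 0], [0, 0, 0]],
  [[0, 0, 0], [0, 0, 0]],
  [[0, 0, 0], [0, 0, 0]],
  [[0, 0, 0], [0, 0, 0]],
  [[0, 0, 0], [0, 0, 0]],
], hand=1, squeeze=30)

```text
t: 5.1
tool_pos: [0.6638, 0.1378, 0.0655]
orientation: [-2.072, -1.8, -0.556]
force: [0.2, -0.5, -0.3]
opening: 0.0635
gripper_force: 30.0
```

Run:
```python
from plan import *
p,R=pose()
plan((p+.07*N,RACK),([.60,.02,.18],RACK),([.44,-.22,.17],DOWN))
```

```text
shift [-0.0, -0.0, -0.35] turn [-0.0, 0.0, 0.001]  -> [0.659 0.103 0.126]
shift [-0.258, -0.232, -0.46] turn [0.0, -0.0, 0.0]  -> [0.6  0.02 0.18]
shift [-0.576, -0.311, -0.304] turn [0.0, -0.167, -0.0]  -> [ 0.52  -0.1    0.175]
shift [-0.635, -0.311, -0.144] turn [-0.0, -0.167, 0.0]  -> [ 0.44 -0.22  0.17]
```

jog_arm([
  [[0, 0, -0.08], [0, 0, 0]],
  [[0, 0, -0.25], [0, 0, 0]],
  [[0, 0, -0.35], [0, 0, 0]],
])

```text
t: 5.4
tool_pos: [0.6592, 0.1022, 0.1281]
orientation: [-2.073, -1.801, -0.557]
force: [1.0, 0.2, 0.3]
opening: 0.0635
gripper_force: 30.0
```

jog_arm([
  [[-0.26, -0.23, -0.46], [0, 0, 0]],
  [[-0.26, -0.23, -0.46], [0, 0, 0]],
  [[-0.26, -0.23, -0.46], [0, 0, 0]],
])

```text
t: 5.7
tool_pos: [0.6002, 0.016, 0.1828]
orientation: [-2.076, -1.802, -0.558]
force: [0.5, 0.2, -0.4]
opening: 0.0632
gripper_force: 30.0
```

jog_arm([
  [[-0.58, -0.31, -0.3], [0, -0.167, 0]],
  [[-0.58, -0.31, -0.3], [0, -0.167, 0]],
  [[-0.58, -0.31, -0.3], [0, -0.167, 0]],
  [[-0.58, -0.31, -0.3], [0, -0.167, 0]],
  [[-0.58, -0.31, -0.3], [0, -0.167, 0]],
])

```text
t: 6.2
tool_pos: [0.5207, -0.1014, 0.1737]
orientation: [-2.234, -1.936, -0.295]
force: [0.2, 0.3, -1.2]
opening: 0.0635
gripper_force: 30.0
```

jog_arm([
  [[-0.64, -0.31, -0.14], [0, -0.167, 0]],
  [[-0.64, -0.31, -0.14], [0, -0.167, 0]],
  [[-0.64, -0.31, -0.14], [0, -0.167, 0]],
  [[-0.64, -0.31, -0.14], [0, -0.167, 0]],
  [[-0.64, -0.31, -0.14], [0, -0.167, 0]],
])

```text
t: 6.7
tool_pos: [0.4415, -0.2215, 0.1674]
orientation: [2.373, 2.058, 0.001]
force: [0.5, 1.0, -1.6]
opening: 0.0633
gripper_force: 30.0
```

```bash
cat > snap.py <<'E'
from plan import *; from plant import imaging; import cv2,pickle,sys; from h import *
def snap(n,cam="wrist"):
    s=robot.read_state(); c=imaging.read_camera(cam); pickle.dump((c,s),open(n+".pkl","wb")); cv2.imwrite(f"pics/{n}.png",c["frame"][:,:,::-1]); return c,s
E
python3 - <<'E'
from snap import *
c,s=snap("p1"); p,R=pose(s); print(p.round(4),s["q"].round(2),s["opening"],s["force"].round(1),np.degrees((R.inv()*DOWN).as_rotvec()).round(2))
for b in blobs(c,(0,0,130),(180,45,255),2000): print(*b)
print("expect",proj(c,[.4355,-.1175,.04]))
E
```

```text
[ 0.4415 -0.2215  0.1674] [-0.57 -0.13  1.84  0.    1.43 -0.43] 0.06332075544719945 [ 0.5  1.  -1.6] [ 0.05 -0.02  0.03]
[234.2  66.3] [127.1 136. ] 172 13372.0
expect [230.74878621  69.38782548]
```

View pics/p1.png

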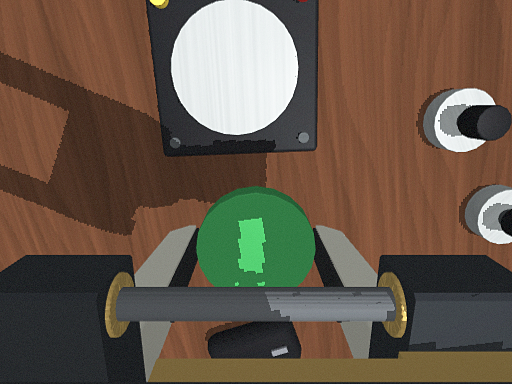

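Wrist view: the disc is held squarely, the plate is at (234,66) and the two weights are on the right (460,120)/(495,212). I'll take a second view from 50 mm along.

jog_arm([
  [[0.25, -0.02, 0], [0, 0, 0]],
  [[0.25, -0.02, 0], [0, 0, 0]],
  [[0.25, -0.02, 0], [0, 0, 0]],
])

```text
t: 7.05
tool_pos: [0.4451, -0.17, 0.1675]
orientation: [2.367, 2.064, 0.0]
force: [-0.5, -0.2, -1.1]
opening: 0.0635
gripper_force: 30.0
```

Run:
```python
from snap import *
c,s=snap("p2"); p,R=pose(s); c1,s1=pickle.load(open("p1.pkl","rb"))
for b in blobs(c,(0,0,130),(180,45,255),3000): 
    print(*b); x,e=tri(c1,(234.2,66.3),c,b[0]); print(x.round(4),round(e,2), onz(c,b[0],.04).round(4), onz(c1,(234.2,66.3),.04).round(4))
# disc in hand, top-face centre: bearing of hull of bright+dark green
plan(([.4365,-.117,.075],DOWN),([.4365,-.117,.043],DOWN))
```

```text
[239.7 127.1] [120.8 123.3] 160 11513.0
[ 0.4388 -0.1154  0.0391] 0.07 [ 0.4389 -0.1153  0.04  ] [ 0.4388 -0.1155  0.04  ]
shift [0.261, -0.079, 0.463] turn [0.001, 0.001, 0.003]  -> [ 0.436 -0.117  0.075]
shift [-0.0, 0.0, 0.16] turn [-0.0, -0.0, -0.0]  -> [ 0.436 -0.117  0.043]
```

```bash
cat >> snap.py <<'E'
def held(name,lo,hi,zt=-.0117,r0=236,r1=286):
    from scipy.optimize import least_squares
    c,s=pickle.load(open(name+".pkl","rb")); p,R=pose(s)
    m=cv2.inRange(cv2.cvtColor(c["frame"],cv2.COLOR_RGB2HSV),np.array(lo),np.array(hi)); P=[]
    for r in range(r0,r1):
        k=np.flatnonzero(m[r,170:345])+170
        for q in (k.min()-.5,k.max()+.5):
            o,d=ray(c,(q,r)); o=R.inv().apply(o-p); d=R.inv().apply(d); P.append((o+d*(zt-o[2])/d[2])[:2])
    P=np.array(P)
    a=least_squares(lambda v:np.hypot(*(P-v[:2]).T)-.032,[0,0],loss="soft_l1",f_scale=.001); b=least_squares(lambda v:np.hypot(*(P-v[:2]).T)-v[2],[0,0,.032],loss="soft_l1",f_scale=.001)
    return a.x.round(4),b.x.round(4)
E
python3 - <<'E'
from snap import *
for n in("p1","p2"): print(held(n,(50,80,30),(90,255,255)))
c,s=pickle.load(open("w2.pkl","rb")); p,R=pose(s)
g,G=np.array([.6638,.1378,.0655]),RACK
o,d=ray(c,(255.4,124.5)); o=G.inv().apply(o-g); d=G.inv().apply(d); print("face centre in grasp frame",(o+d*(-.0117-o[2])/d[2]).round(4))
E
```

```text
(array([0.0016, 0.0003]), array([0.0003, 0.0003, 0.0314]))
(array([0.0015, 0.0003]), array([0.0002, 0.0003, 0.0313]))
face centre in grasp frame [-0.     -0.0002 -0.0117]
```

Run:
```python
from plan import *
plan(([.438,-.1165,.07],DOWN),([.438,-.1165,.046],DOWN))
```

```text
shift [0.265, -0.072, 0.488] turn [0.001, 0.001, 0.003]  -> [ 0.438 -0.116  0.07 ]
shift [-0.0, 0.0, 0.12] turn [-0.0, -0.0, -0.0]  -> [ 0.438 -0.116  0.046]
```

jog_arm([
  [[0.265, -0.072, 0.2], [0.001, 0.001, 0.003]],
  [[0.265, -0.072, 0.4], [0.001, 0.001, 0.003]],
  [[0.265, -0.072, 0.49], [0.001, 0.001, 0.003]],
  [[0.265, -0.072, 0.57], [0.001, 0.001, 0.003]],
  [[0.265, -0.072, 0.6], [0.001, 0.001, 0.003]],
])

```text
t: 7.6
tool_pos: [0.4363, -0.1172, 0.0455]
orientation: [-2.374, -2.052, 0.003]
force: [-0.3, 0.6, -0.7]
opening: 0.0634
gripper_force: 30.0
```

Run:
```python
from plan import *
s=robot.read_state();p,R=pose(s);print(p.round(4),s["force"].round(1),np.degrees((R.inv()*DOWN).as_rotvec()).round(2)); plan(([.438,-.1165,.042],DOWN))
```

```text
[ 0.4363 -0.1172  0.0455] [-0.3  0.6 -0.7] [-0.23 -0.07 -0.17]
shift [0.005, 0.008, 0.018] turn [-0.003, -0.001, -0.002]  -> [ 0.438 -0.116  0.042]
```

jog_arm([
  [[0.004, 0.006, 0.005], [-0.001, 0, -0.001]],
  [[0.004, 0.006, 0.01], [-0.001, 0, -0.001]],
  [[0.004, 0.006, 0.014], [-0.001, 0, -0.001]],
])

```text
t: 7.9
tool_pos: [0.4398, -0.1175, 0.0459]
orientation: [2.374, 2.055, 0.003]
force: [0.2, 0.3, -0.3]
opening: 0.0633
gripper_force: 30.0
```

jog_arm([
  [[0, 0, 0.004], [0, 0, 0]],
  [[0, 0, 0.004], [0, 0, 0]],
])

```text
t: 8.1
tool_pos: [0.4391, -0.1172, 0.0444]
orientation: [2.374, 2.056, 0.002]
force: [-1.1, -0.6, -1.2]
opening: 0.0637
gripper_force: 30.0
```

jog_arm([
  [[0, 0, 0.004], [0, 0, 0]],
  [[0, 0, 0.004], [0, 0, 0]],
])

```text
t: 8.3
tool_pos: [0.4391, -0.1171, 0.0435]
orientation: [2.374, 2.056, 0.002]
force: [0.1, -0.1, 1.8]
opening: 0.0635
gripper_force: 30.0
```

jog_arm([
  [[0.003, -0.003, 0.004], [0, 0, 0]],
  [[0.003, -0.003, 0.004], [0, 0, 0]],
])

```text
t: 8.5
tool_pos: [0.4391, -0.1171, 0.0435]
orientation: [2.373, 2.055, 0.002]
force: [-1.8, -1.7, 7.9]
opening: 0.063
gripper_force: 30.0
```

jog_arm([
  [[0, 0, 0.004], [0, 0, 0]],
  [[0, 0, 0.004], [0, 0, 0]],
])

```text
t: 8.7
tool_pos: [0.4392, -0.1171, 0.0434]
orientation: [2.373, 2.055, 0.002]
force: [-5.0, 0.0, 16.7]
opening: 0.0635
gripper_force: 30.0
```

In contact. I'll ease off, open, and retreat upward.

jog_arm([
  [[0, 0, -0.006], [0, 0, 0]],
  [[0, 0, -0.006], [0, 0, 0]],
])

```text
t: 8.9
tool_pos: [0.4389, -0.1167, 0.0435]
orientation: [2.374, 2.055, 0.002]
force: [-0.3, -0.8, 8.4]
opening: 0.0632
gripper_force: 30.0
```

jog_arm([
  [[0, 0, 0], [0, 0, 0]],
  [[0, 0, 0], [0, 0, 0]],
  [[0, 0, 0], [0, 0, 0]],
  [[0, 0, 0], [0, 0, 0]],
], hand=-0.9)

```text
t: 9.3
tool_pos: [0.438, -0.1161, 0.0424]
orientation: [-2.375, -2.056, -0.001]
force: [0.3, 0.3, 0.4]
opening: 0.0873
gripper_force: 0.0
```

jog_arm([
  [[0, 0, -0.1], [0, 0, 0]],
  [[0, 0, -0.3], [0, 0, 0]],
  [[-0.3, 0, -0.6], [0, 0, 0]],
  [[-0.3, 0, -0.6], [0, 0, 0]],
  [[-0.3, 0, -0.6], [0, 0, 0]],
])

```text
t: 9.8
tool_pos: [0.4316, -0.1792, 0.1672]
orientation: [2.371, 2.049, 0.004]
force: [-0.0, 0.9, 0.6]
opening: 0.0885
gripper_force: 0.0
```

Run:
```python
from snap import *
c,s=snap("p3"); p,R=pose(s)
for b in blobs(c,(0,0,130),(180,45,255),2000)+blobs(c,(55,80,30),(85,255,255),1500): print(*b, onz(c,b[0],.04).round(4), onz(c,b[0],.054).round(4))
w2c,w2s=pickle.load(open("w2.pkl","rb"));
z=np.array([.5499,.1504,.0712]); print("brass"); 
o=np.array([.6638,.1378,.0655]); plan(([.55,.0,.17],RACK))
```

```text
[329.6 275. ] [122.2 260.5] 119 5011.0 [ 0.4943 -0.2854  0.04  ] [ 0.4918 -0.2768  0.054 ]
[251.5 114.3] [122.7 126.2] 177 11989.5 [ 0.4388 -0.1153  0.04  ] [ 0.4389 -0.1149  0.054 ]
[252.1 116.6] [74.3 76.1] 177 4342.0 [ 0.439  -0.1174  0.04  ] [ 0.4391 -0.1168  0.054 ]
brass
shift [0.482, 0.231, -0.013] turn [0.002, 0.167, -0.001]  -> [ 0.49  -0.089  0.167]
shift [0.469, 0.232, 0.112] turn [0.002, 0.167, -0.001]  -> [0.55 0.   0.17]
```

View pics/p3.png

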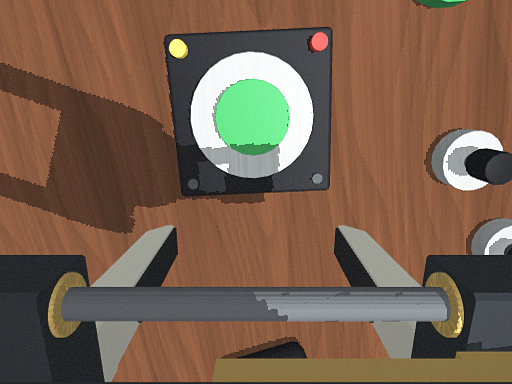

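Green disc lies flat at (252,117), concentric with the plate at (252,114), within ~1.5 mm. Next is the brass disc, whose grasp is the green grasp moved 115 mm along the rack.

Run:
```python
from plan import *
b=np.array([.550,.154,.0655])
plan((b+.09*N,RACK),(b+.02*N,RACK))
```

```text
shift [0.75, 0.175, 0.053] turn [0.002, 0.167, -0.001]  -> [ 0.487 -0.034  0.154]
shift [0.711, 0.176, 0.245] turn [0.002, 0.167, -0.001]  -> [0.544 0.109 0.143]
shift [0.0, -0.0, 0.35] turn [0.0, 0.0, 0.0]  -> [0.549 0.144 0.083]
```

jog_arm([
  [[0.75, 0.175, 0.05], [0.002, 0.167, -0.001]],
  [[0.75, 0.175, 0.05], [0.002, 0.167, -0.001]],
  [[0.75, 0.175, 0.05], [0.002, 0.167, -0.001]],
  [[0.75, 0.175, 0.05], [0.002, 0.167, -0.001]],
  [[0.75, 0.175, 0.05], [0.002, 0.167, -0.001]],
])

```text
t: 10.35
tool_pos: [0.4846, -0.0302, 0.1509]
orientation: [-2.226, -1.936, -0.29]
force: [-0.0, -0.6, 0.0]
opening: 0.0882
gripper_force: 0.0
```

jog_arm([
  [[0.71, 0.175, 0.245], [0.002, 0.167, -0.001]],
  [[0.71, 0.175, 0.245], [0.002, 0.167, -0.001]],
  [[0.71, 0.175, 0.245], [0.002, 0.167, -0.001]],
  [[0.71, 0.175, 0.245], [0.002, 0.167, -0.001]],
  [[0.71, 0.175, 0.245], [0.002, 0.167, -0.001]],
])

```text
t: 10.85
tool_pos: [0.5406, 0.1115, 0.1413]
orientation: [-2.067, -1.799, -0.549]
force: [-0.3, -0.5, 0.4]
opening: 0.088
gripper_force: 0.0
```

Run:
```python
from snap import *
c,s=snap("b1"); p,R=pose(s); B=np.array([.550,.154,.0655]); print(p.round(4),np.degrees((R.inv()*RACK).as_rotvec()).round(2))
for b in blobs(c,(10,120,110),(24,255,255),2000):
    o,d=ray(c,b[0]); o=RACK.inv().apply(o-B); d=RACK.inv().apply(d); print(b[0],b[1],"in grasp frame",(o+d*(-.011-o[2])/d[2]).round(4))
plan((B+.02*N,RACK),(B,RACK))
```

```text
[0.5406 0.1115 0.1413] [-0.44 -0.05  0.09]
[366.  367.6] [ 47.6 319.5] in grasp frame [-0.1602  0.0989 -0.011 ]
[259.7 199.7] [78.7 79.3] in grasp frame [ 0.0009 -0.0001 -0.011 ]
[275.5   6.3] [ 78.  156.4] in grasp frame [ 0.1375  0.0097 -0.011 ]
shift [0.001, 0.017, 0.34] turn [-0.004, -0.0, 0.001]  -> [0.549 0.144 0.083]
shift [0.0, 0.0, 0.1] turn [0.0, -0.0, 0.0]  -> [0.55  0.154 0.066]
```

jog_arm([
  [[0.005, 0.017, 0.15], [-0.004, 0, 0.001]],
  [[0.005, 0.017, 0.28], [-0.004, 0, 0.001]],
  [[0.005, 0.017, 0.35], [-0.004, 0, 0.001]],
  [[0.005, 0.017, 0.4], [-0.004, 0, 0.001]],
  [[0.005, 0.017, 0.42], [-0.004, 0, 0.001]],
])

```text
t: 11.4
tool_pos: [0.5502, 0.1529, 0.0696]
orientation: [-2.075, -1.796, -0.557]
force: [-0.6, 0.1, -0.1]
opening: 0.0882
gripper_force: 0.0
```

jog_arm([
  [[0, 0, 0.005], [0, 0, 0]],
  [[0, 0, 0.01], [0, 0, 0]],
])

```text
t: 11.6
tool_pos: [0.5513, 0.1538, 0.0692]
orientation: [-2.075, -1.797, -0.559]
force: [1.0, -0.4, -0.2]
opening: 0.0886
gripper_force: 0.0
```

Run:
```python
from plan import *
plan((np.array([.5501,.1548,.066]),RACK))
```

```text
shift [-0.005, -0.007, 0.016] turn [0.001, -0.001, -0.0]  -> [0.55  0.155 0.066]
```

jog_arm([
  [[-0.004, -0.006, 0.008], [0, 0, 0]],
  [[-0.004, -0.006, 0.014], [0, 0, 0]],
])

```text
t: 11.8
tool_pos: [0.5498, 0.1549, 0.0659]
orientation: [-2.075, -1.797, -0.559]
force: [0.4, 0.2, 0.2]
opening: 0.088
gripper_force: 0.0
```

jog_arm([
  [[0, 0, 0], [0, 0, 0]],
  [[0, 0, 0], [0, 0, 0]],
  [[0, 0, 0], [0, 0, 0]],
  [[0, 0, 0], [0, 0, 0]],
  [[0, 0, 0], [0, 0, 0]],
], hand=1, squeeze=50)

```text
t: 12.3
tool_pos: [0.5496, 0.1551, 0.0656]
orientation: [-2.074, -1.797, -0.558]
force: [-0.3, -1.1, -0.1]
opening: 0.0631
gripper_force: 50.0
```

Run:
```python
from plan import *
p,R=pose(); print(p)
plan((p+.07*N,RACK),([.49,-.02,.17],RACK),([.438,-.18,.17],DOWN))
```

```text
[0.54959892 0.15513285 0.0655968 ]
shift [0.001, 0.0, -0.35] turn [0.001, -0.001, -0.001]  -> [0.545 0.12  0.126]
shift [-0.526, -0.171, -0.557] turn [0.0, 0.0, 0.0]  -> [ 0.49 -0.02  0.17]
shift [-0.718, -0.144, -0.414] turn [-0.0, -0.333, 0.0]  -> [ 0.438 -0.18   0.17 ]
```

jog_arm([
  [[0, 0, -0.08], [0, 0, 0]],
  [[0, 0, -0.25], [0, 0, 0]],
  [[0, 0, -0.35], [0, 0, 0]],
])

```text
t: 12.6
tool_pos: [0.5444, 0.1197, 0.1271]
orientation: [-2.075, -1.797, -0.557]
force: [0.2, 0.3, -2.8]
opening: 0.0629
gripper_force: 50.0
```

jog_arm([
  [[-0.53, -0.17, -0.56], [0, 0, 0]],
  [[-0.53, -0.17, -0.56], [0, 0, 0]],
  [[-0.53, -0.17, -0.56], [0, 0, 0]],
  [[-0.53, -0.17, -0.56], [0, 0, 0]],
])

```text
t: 13.0
tool_pos: [0.4893, -0.0256, 0.1711]
orientation: [-2.08, -1.795, -0.558]
force: [-0.0, -0.4, -2.5]
opening: 0.063
gripper_force: 50.0
```

jog_arm([
  [[-0.72, -0.14, -0.41], [0, -0.333, 0]],
  [[-0.72, -0.14, -0.41], [0, -0.333, 0]],
  [[-0.72, -0.14, -0.41], [0, -0.333, 0]],
  [[-0.72, -0.14, -0.41], [0, -0.333, 0]],
  [[-0.72, -0.14, -0.41], [0, -0.333, 0]],
])

```text
t: 13.5
tool_pos: [0.4381, -0.1808, 0.1685]
orientation: [-2.374, -2.057, -0.001]
force: [-0.0, 0.3, -2.4]
opening: 0.0629
gripper_force: 50.0
```

Run:
```python
from snap import *
c,s=snap("p4"); p,R=pose(s); print(p.round(4),s["opening"],np.degrees((R.inv()*DOWN).as_rotvec()).round(2))
for b in blobs(c,(0,0,130),(180,45,255),2000)+blobs(c,(55,80,30),(85,255,255),1500): print(*b, onz(c,b[0],.04).round(4), onz(c,b[0],.054).round(4))
try: print(held("p4",(8,80,60),(28,255,255)))
except Exception as e: print(e)
plan(([.4388,-.1165,.08],DOWN),([.4388,-.1165,.062],DOWN))
```

```text
[ 0.4381 -0.1808  0.1685] 0.06294756172152342 [ 0.02 -0.05 -0.04]
[331.3 307.5] [ 92.4 127.9] 120 2825.5 [ 0.499  -0.3252  0.04  ] [ 0.4966 -0.3148  0.054 ]
[245.4 114. ] [121.9 125.5] 171 11862.0 [ 0.4389 -0.1154  0.04  ] [ 0.4394 -0.115   0.054 ]
[245.5 116.1] [73.7 76. ] 168 4301.5 [ 0.4387 -0.1172  0.04  ] [ 0.4392 -0.1167  0.054 ]
(array([-0.0083,  0.0002]), array([-0.0132,  0.0002,  0.0342]))
shift [0.311, -0.042, 0.442] turn [-0.0, -0.003, -0.0]  -> [ 0.439 -0.116  0.08 ]
shift [0.0, 0.0, 0.09] turn [-0.0, 0.0, 0.0]  -> [ 0.439 -0.116  0.062]
```

View pics/p4.png

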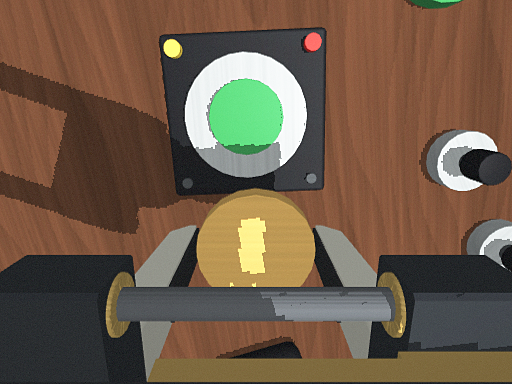

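Wrist view: brass is held square (face centre ~(256,246)); green sits on the plate at (245,116), still centred.

jog_arm([
  [[0.318, -0.045, 0.15], [0, -0.003, 0]],
  [[0.318, -0.045, 0.35], [0, -0.003, 0]],
  [[0.318, -0.045, 0.45], [0, -0.003, 0]],
  [[0.318, -0.045, 0.5], [0, -0.003, 0]],
  [[0.318, -0.045, 0.525], [0, -0.003, 0]],
])

```text
t: 14.05
tool_pos: [0.4379, -0.1158, 0.0626]
orientation: [-2.374, -2.056, 0.003]
force: [0.3, -1.0, -2.8]
opening: 0.063
gripper_force: 50.0
```

jog_arm([
  [[0, 0, 0], [0, 0, 0]],
  [[0, 0, 0], [0, 0, 0]],
])

```text
t: 14.25
tool_pos: [0.4397, -0.1172, 0.0651]
orientation: [2.373, 2.053, -0.001]
force: [1.0, 0.1, -2.2]
opening: 0.0626
gripper_force: 50.0
```

Run:
```python
from plan import *
p,R=pose(); print(p,np.degrees((R.inv()*DOWN).as_rotvec()).round(2))
plan(([.4383,-.115,.058],DOWN))
```

```text
[ 0.43966064 -0.11723604  0.06512838] [ 0.13  0.15 -0.11]
shift [0.01, -0.008, 0.036] turn [0.001, 0.002, -0.001]  -> [ 0.438 -0.115  0.058]
```

jog_arm([
  [[0.008, -0.003, 0.01], [0, 0.001, 0]],
  [[0.008, -0.003, 0.018], [0, 0.001, 0]],
  [[0.008, -0.003, 0.018], [0, 0.001, 0]],
  [[0.008, -0.003, 0.018], [0, 0.001, 0]],
])

```text
t: 14.65
tool_pos: [0.4382, -0.115, 0.0603]
orientation: [2.374, 2.056, -0.001]
force: [0.6, -0.1, -3.0]
opening: 0.0628
gripper_force: 50.0
```

jog_arm([
  [[0, 0, 0.006], [0, 0, 0]],
  [[0, 0, 0.006], [0, 0, 0]],
  [[0, 0, 0.006], [0, 0, 0]],
])

```text
t: 14.95
tool_pos: [0.4381, -0.1149, 0.0589]
orientation: [2.374, 2.056, -0.001]
force: [0.0, -0.2, -2.8]
opening: 0.0628
gripper_force: 50.0
```

jog_arm([
  [[0, 0, 0.004], [0, 0, 0]],
  [[0, 0, 0.004], [0, 0, 0]],
  [[0, 0, 0.004], [0, 0, 0]],
])

```text
t: 15.25
tool_pos: [0.4381, -0.1149, 0.0581]
orientation: [2.374, 2.056, -0.001]
force: [0.3, 0.5, -3.5]
opening: 0.0627
gripper_force: 50.0
```

jog_arm([
  [[0, 0, 0.003], [0, 0, 0]],
  [[0, 0, 0.003], [0, 0, 0]],
  [[0, 0, 0.003], [0, 0, 0]],
])

```text
t: 15.55
tool_pos: [0.4381, -0.1149, 0.0575]
orientation: [2.374, 2.056, -0.001]
force: [-0.2, -0.5, -1.9]
opening: 0.063
gripper_force: 50.0
```

jog_arm([
  [[0, 0, 0.003], [0, 0, 0]],
  [[0, 0, 0.003], [0, 0, 0]],
  [[0, 0, 0.003], [0, 0, 0]],
])

```text
t: 15.85
tool_pos: [0.4383, -0.115, 0.057]
orientation: [2.374, 2.056, -0.001]
force: [-0.0, 0.7, -2.3]
opening: 0.0628
gripper_force: 50.0
```

jog_arm([
  [[0, 0, 0.002], [0, 0, 0]],
  [[0, 0, 0.002], [0, 0, 0]],
])

```text
t: 16.05
tool_pos: [0.4383, -0.115, 0.0569]
orientation: [2.374, 2.056, -0.001]
force: [-2.7, 0.5, 4.7]
opening: 0.063
gripper_force: 50.0
```

Contact at z=0.0569, as expected. Now I'll release and go up.

jog_arm([
  [[0, 0, 0], [0, 0, 0]],
  [[0, 0, 0], [0, 0, 0]],
  [[0, 0, 0], [0, 0, 0]],
  [[0, 0, 0], [0, 0, 0]],
], hand=-0.9)

```text
t: 16.45
tool_pos: [0.4382, -0.115, 0.0565]
orientation: [2.374, 2.056, -0.001]
force: [0.1, -0.6, 0.4]
opening: 0.0871
gripper_force: 0.0
```

jog_arm([
  [[0, 0, -0.1], [0, 0, 0]],
  [[0, 0, -0.3], [0, 0, 0]],
  [[-0.35, 0, -0.6], [0, 0, 0]],
  [[-0.35, 0, -0.6], [0, 0, 0]],
  [[-0.35, 0, -0.6], [0, 0, 0]],
])

```text
t: 16.95
tool_pos: [0.4301, -0.1883, 0.1815]
orientation: [2.371, 2.047, 0.002]
force: [-0.3, -0.3, 0.7]
opening: 0.0882
gripper_force: 0.0
```

Run:
```python
from snap import *
c,s=snap("p5"); p,R=pose(s); print(p.round(4),s["opening"])
for b in blobs(c,(0,0,130),(180,45,255),2000)+blobs(c,(12,120,150),(26,255,255),1500): print(*b, onz(c,b[0],.04).round(4), onz(c,b[0],.068).round(4))
# weight grasp: closing direction perpendicular to the line w1-w2 is 
a=np.array([.6453,-.1925]); b=np.array([.6905,-.297]); v=b-a; print("w1-w2 angle",np.degrees(np.arctan2(v[1],v[0])))
plan(([.60,-.27,.16],DOWN))
```

```text
[ 0.4301 -0.1883  0.1815] 0.08822939398202669
[355.7 308.1] [ 37.7 182.3] 92 2186.5 [ 0.5208 -0.3495  0.04  ] [ 0.5134 -0.3281  0.068 ]
[251.7 103.2] [117.9 122.4] 176 11176.0 [ 0.4389 -0.1154  0.04  ] [ 0.439  -0.1153  0.068 ]
w1-w2 angle -66.60978552017752
shift [-0.145, 0.453, 0.05] turn [0.001, 0.001, -0.001]  -> [ 0.515 -0.228  0.169]
shift [-0.146, 0.452, 0.049] turn [0.001, 0.001, -0.001]  -> [ 0.6  -0.27  0.16]
```

View pics/p5.png

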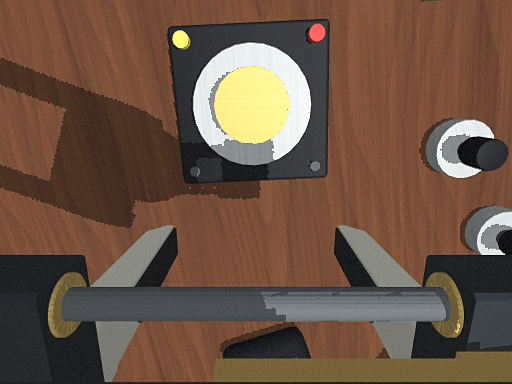

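Brass lies centred, (252,104) against the plate's (252,103). Next is the weight: I'll check the clearance to the white box and go over the weight.

Run:
```python
from snap import *
d=pickle.load(open("d0.pkl","rb")); T=d["top"]
for z in(0,.05,.1): print("box",z,onz(T,(295,117),z).round(3),onz(T,(369,108),z).round(3))
c,s=pickle.load(open("p5.pkl","rb"))
m=cv2.inRange(cv2.cvtColor(c["frame"],cv2.COLOR_RGB2HSV),np.array((18,90,150)),np.array((35,255,255)))[:180]
k=max(cv2.findContours(m,0,1)[0],key=cv2.contourArea); e=cv2.fitEllipse(k); print("brass",e,onz(c,e[0],.068).round(4))
plan(([.6346,-.266,.165],DOWN))
```

```text
box 0 [ 0.772 -0.119  0.   ] [ 0.803 -0.354  0.   ]
box 0.05 [ 0.759 -0.116  0.05 ] [ 0.789 -0.342  0.05 ]
box 0.1 [ 0.746 -0.112  0.1  ] [ 0.775 -0.33   0.1  ]
brass ((251.09274291992188, 104.51215362548828), (74.00686645507812, 76.74412536621094), 176.12294006347656) [ 0.4383 -0.1163  0.068 ]
shift [-0.122, 0.537, 0.038] turn [0.001, 0.001, -0.001]  -> [ 0.532 -0.226  0.172]
shift [-0.124, 0.537, 0.036] turn [0.001, 0.001, -0.001]  -> [ 0.635 -0.266  0.165]
```

Run:
```python
from plan import *
plan(([.574,-.212,.165],down(-75)))
```

```text
shift [-0.011, 0.367, 0.036] turn [0.002, -0.0, 0.37]  -> [ 0.502 -0.199  0.172]
shift [0.193, 0.313, 0.035] turn [0.002, -0.0, 0.37]  -> [ 0.574 -0.212  0.165]
```

jog_arm([
  [[-0.01, 0.37, 0.03], [0.002, 0, 0.37]],
  [[-0.01, 0.37, 0.03], [0.002, 0, 0.37]],
  [[-0.01, 0.37, 0.03], [0.002, 0, 0.37]],
  [[-0.01, 0.37, 0.03], [0.002, 0, 0.37]],
  [[-0.01, 0.37, 0.03], [0.002, 0, 0.37]],
], hand=-0.2)

```text
t: 17.5
tool_pos: [0.5005, -0.1952, 0.1686]
orientation: [-2.862, -1.286, 0.007]
force: [0.3, -0.1, -0.7]
opening: 0.0567
gripper_force: 0.0
```

jog_arm([
  [[0.19, 0.31, 0.03], [0.002, 0, 0.37]],
  [[0.19, 0.31, 0.03], [0.002, 0, 0.37]],
  [[0.19, 0.31, 0.03], [0.002, 0, 0.37]],
  [[0.19, 0.31, 0.03], [0.002, 0, 0.37]],
  [[0.19, 0.31, 0.03], [0.002, 0, 0.37]],
])

```text
t: 18.0
tool_pos: [0.5723, -0.2084, 0.1631]
orientation: [-3.109, -0.418, 0.009]
force: [0.4, 0.9, 0.7]
opening: 0.0555
gripper_force: 0.0
```

```bash
cat >> snap.py <<'E'
def knob(c,X0,val=70):
    q=proj(c,X0); g=c["frame"].max(2); m=(g<val).astype(np.uint8)
    y,x=np.mgrid[:g.shape[0],:g.shape[1]]; m[np.hypot(x-q[0],y-q[1])>60]=0
    for k in cv2.findContours(m,0,1)[0]:
        if cv2.contourArea(k)>200:
            e=cv2.fitEllipse(k); print("  knob",np.round(e[0],1),np.round(e[1],1),cv2.contourArea(k),"expected at",q.round(0))
E
python3 - <<'E'
from snap import *
c,s=snap("k1"); p,R=pose(s); print(p.round(4),np.degrees((R.inv()*down(-75)).as_rotvec()).round(2),s["opening"])
for v in(50,70): knob(c,[.645,-.1925,.06],v)
for b in blobs(c,(0,0,130),(180,45,255),600): print(*b,onz(c,b[0],.022).round(4))
E
```

```text
[ 0.5723 -0.2084  0.1631] [-0.31  0.28  0.3 ] 0.055482209477027984
[255.1 324.2] [ 94.8 269.5] 90 7182.0 [ 0.4127 -0.2514  0.022 ]
[333.  258.5] [40.  80.7] 138 1727.0 [ 0.5131 -0.3091  0.022 ]
[148.1 257.1] [ 66.2 131.3] 74 3126.0 [ 0.4627 -0.1206  0.022 ]
[493.6 130.4] [44.2 70.9] 64 1262.5 [ 0.679 -0.411  0.022]
[260.4  98.3] [64.6 67.7] 5 3342.5 [ 0.649  -0.1918  0.022 ]
[384.4  79.7] [65.8 71.3] 37 2065.5 [ 0.6941 -0.2955  0.022 ]
```

Run:
```python
from snap import *
c,s=pickle.load(open("k1.pkl","rb")); q=proj(c,[.648,-.192,.06]).astype(int); print(q)
g=c["frame"].max(2); print(g[q[1]-44:q[1]+44:5,q[0]-44:q[0]+44:5])
```

```text
[260  98]
[[134 136 137 138 137 136 129 133 132 130 131 123 142 149 149 146 145 140]
 [134 135 138 142 136 136 141 139 135 127 122 130 130 128 137 142 145 148]
 [140 143 139 136 136 135 141 143 123 131 125 136 133 132 133 129 132 143]
 [134 131 132 138 136 141 255 255 254 254 255 255 219 134 132 133 127 127]
 [144 145 135 136 128 255 254 254 254 254 254 254 255 255 135 136 134 132]
 [147 146 152 143 255 253 253 253 255 255 255 254 254 254 255 135 142 145]
 [153 153 151 146 253 253 254  31  96 100 102  39 255 254 254 135 142 135]
 [153 156 152 255 254 254  19  84  91  94  93  92 192 254 254 255 136 138]
 [152 155 154 254 253 254  83  83  85  91  94  90  91 254 254 255 147 146]
 [158 147 150 252 252 255  75  78  78  86  84  89  88 255 253 255 156 155]
 [159 151 156 251 250 255  76  75  77  80  79  77  74 254 253 255 143 147]
 [144 148 159 255 251 167 110  72  71  71  76  75 132 252 253 157 152 154]
 [141 137 137  74 252 173 173  59  63  69  71 132 253 253 253 158 158 155]
 [147 147 159  83 255 255 172 181 178 182 171 254 252 252 147 146 142 139]
 [153 155 158 155  91 255 255 216 170 173 253 252 253 255 140 138 136 135]
 [140 154 155 157 159  90  75 255 253 252 253 255  71 139 148 141 140 138]
 [144 143 150 144 141 156 165  90  91 109 170 158 149 148 145 153 149 147]
 [145 146 145 148 144 143 148 136 146 156 159 155 158 163 157 151 147 149]]
```

jog_arm([
  [[0.2, 0, 0], [0, 0, 0]],
  [[0.2, 0, 0], [0, 0, 0]],
  [[0.2, 0, 0], [0, 0, 0]],
  [[0.2, 0, 0], [0, 0, 0]],
])

```text
t: 18.45
tool_pos: [0.6108, -0.1989, 0.1644]
orientation: [-3.11, -0.419, 0.007]
force: [0.1, -0.8, -0.2]
opening: 0.0559
gripper_force: 0.0
```

Run:
```python
from snap import *
c,s=snap("k2"); p,R=pose(s); print(p.round(4))
q=proj(c,[.648,-.192,.06]).astype(int); print(q)
for b in blobs(c,(0,0,130),(180,45,255),600): print(*b,onz(c,b[0],.022).round(4))
g=c["frame"].max(2); print(g[q[1]-44:q[1]+44:5,q[0]-44:q[0]+44:5])
```

```text
[ 0.6108 -0.1989  0.1644]
[259 148]
[254.8 312.1] [148.6 246.7] 91 7461.5 [ 0.4658 -0.2379  0.022 ]
[333.  258.4] [40.  80.7] 138 1728.0 [ 0.5514 -0.3002  0.022 ]
[178.5 257.6] [43.6 80.1] 45 1744.0 [ 0.5088 -0.1423  0.022 ]
[487.4 172.3] [48.3 94.4] 113 1783.5 [ 0.6796 -0.4154  0.022 ]
[259.  141.6] [62. 63.] 12 2979.5 [ 0.6491 -0.1918  0.022 ]
[377.8 124. ] [63.5 66.8] 36 1907.5 [ 0.6946 -0.2952  0.022 ]
[401.6 -11. ] [ 79.  223.2] 95 3271.5 [ 0.805  -0.2739  0.022 ]
[[138 133 129 134 141 136 135 138 136 132 129 126 133 133 124 138 146 152]
 [129 129 137 143 135 133 133 134 139 136 138 134 133 126 123 130 131 142]
 [137 133 135 130 128 126 180 255 253 253 253 255 141 136 136 132 129 124]
 [146 147 147 139 138 255 252 252 252 253 253 253 253 205 142 142 138 140]
 [151 142 140 142 255 250 250 250 251 252 252 252 252 253 147 140 137 139]
 [152 155 154 145 251 252 252 255 155   1 241 252 252 253 255 134 137 133]
 [152 154 151 255 252 252 255  56  82  78  82  18 252 252 251 138 144 142]
 [155 152 150 255 248 250  26  72  78  75  75  73 255 252 253 220 155 151]
 [152 157 154 254 251 255  66  69  72  74  69  73  54 252 252 161 144 147]
 [140 146 153 255 251 154  59  66  68  67  66  70  49 252 251 144 151 154]
 [151 141 134  91 250 166  55  60  66  64  63  66 156 249 251 158 158 157]
 [155 147 151 155 255 199 183  63  57  58  61  48 255 250 185 137 140 147]
 [158 158 154 158  93 255 162 166  87  45 220 252 251 255 138 142 139 135]
 [148 140 146 153 156 104 255 255 253 251 251 255 127 145 145 148 146 135]
 [142 144 146 142 145 138 152 103 158 151 156 162 156 149 147 150 153 149]
 [145 144 145 142 151 146 146 146 141 140 152 154 157 158 158 159 147 146]
 [150 140 141 139 142 146 144 145 141 147 143 144 144 138 141 145 146 142]
 [157 156 146 144 145 145 139 137 149 144 147 147 149 153 148 148 143 145]]
```

Run:
```python
from snap import *
P=[];F=[(260.4,98.3),(259,141.6)]
for n,q in zip(("k1","k2"),F):
    c,s=pickle.load(open(n+".pkl","rb")); g=cv2.inRange(c["frame"].max(2),0,118); m=np.zeros_like(g); cv2.circle(m,tuple(int(v) for v in q),27,255,-1)
    k=max(cv2.findContours(g&m,0,1)[0],key=cv2.contourArea); e=cv2.fitEllipse(k); print(np.round(e[0],1),np.round(e[1],1)); P.append((c,e[0]))
print("knob",tri(*P[0],*P[1])); print("foot",tri(P[0][0],F[0],P[1][0],F[1]))
print([onz(c,q,.06).round(4) for c,q in P])
p,R=pose(); print(p); plan(([.6485,-.192,.085],down(-75)),([.6485,-.192,.03],down(-75)))
```

```text
[260.7  98.9] [35.  36.6]
[259.2 146.8] [33.4 35.6]
knob (array([ 0.64813245, -0.19198866,  0.05206747]), np.float64(0.003242615663727652))
foot (array([ 0.6489728 , -0.19182122,  0.02083469]), np.float64(0.04204037739073794))
[array([ 0.648 , -0.1919,  0.06  ]), array([ 0.6491, -0.1916,  0.06  ])]
[ 0.6107986  -0.19906177  0.1646563 ]
shift [0.192, 0.017, 0.398] turn [-0.002, 0.002, 0.003]  -> [ 0.648 -0.192  0.085]
shift [-0.0, -0.0, 0.275] turn [0.0, -0.0, 0.0]  -> [ 0.648 -0.192  0.03 ]
```

jog_arm([
  [[0.192, 0.017, 0.2], [-0.002, 0.002, 0.003]],
  [[0.192, 0.017, 0.4], [-0.002, 0.002, 0.003]],
  [[0.192, 0.017, 0.4], [-0.002, 0.002, 0.003]],
  [[0.192, 0.017, 0.4], [-0.002, 0.002, 0.003]],
])

```text
t: 18.9
tool_pos: [0.6475, -0.1918, 0.0838]
orientation: [-3.113, -0.408, 0.004]
force: [-0.6, 0.1, -0.0]
opening: 0.0556
gripper_force: 0.0
```

Run:
```python
from plan import *
p,R=pose(); print(p,np.degrees((R.inv()*down(-75)).as_rotvec()).round(2)); plan(([.6487,-.192,.031],down(-75)))
```

```text
[ 0.64753164 -0.19183226  0.08376595] [-0.12  0.15 -0.06]
shift [0.006, 0.003, 0.264] turn [-0.001, 0.002, -0.001]  -> [ 0.649 -0.192  0.031]
```

jog_arm([
  [[0.006, 0.003, 0.1], [-0.001, 0.002, 0]],
  [[0.006, 0.003, 0.18], [-0.001, 0.002, 0]],
  [[0.006, 0.003, 0.24], [-0.001, 0.002, 0]],
  [[0.006, 0.003, 0.26], [-0.001, 0.002, 0]],
  [[0.006, 0.003, 0.26], [-0.001, 0.002, 0]],
])

```text
t: 19.4
tool_pos: [0.6497, -0.192, 0.0317]
orientation: [-3.115, -0.407, -0.003]
force: [0.6, 0.6, 0.1]
opening: 0.056
gripper_force: 0.0
```

jog_arm([
  [[0, 0, 0], [0, 0, 0]],
  [[0, 0, 0], [0, 0, 0]],
])

```text
t: 19.6
tool_pos: [0.6508, -0.1923, 0.0332]
orientation: [3.114, 0.408, 0.006]
force: [-0.4, -0.0, -0.3]
opening: 0.0557
gripper_force: 0.0
```

jog_arm([
  [[-0.008, 0, 0.008], [0, 0, 0]],
  [[-0.008, 0, 0.008], [0, 0, 0]],
  [[-0.008, 0, 0.008], [0, 0, 0]],
])

```text
t: 19.9
tool_pos: [0.6486, -0.1925, 0.0306]
orientation: [3.115, 0.408, 0.005]
force: [-0.3, 0.4, -0.6]
opening: 0.0556
gripper_force: 0.0
```

jog_arm([
  [[0, 0, 0], [0, 0, 0]],
  [[0, 0, 0], [0, 0, 0]],
  [[0, 0, 0], [0, 0, 0]],
  [[0, 0, 0], [0, 0, 0]],
  [[0, 0, 0], [0, 0, 0]],
], hand=1, squeeze=55)

```text
t: 20.4
tool_pos: [0.6486, -0.1923, 0.0305]
orientation: [3.115, 0.408, 0.004]
force: [0.3, 0.8, 0.9]
opening: 0.0292
gripper_force: 55.0
```

Run:
```python
from plan import *
p,R=pose(); print(p,robot.read_state()["opening"])
plan((p+[0,0,.12],down(-75)),([.438,-.116,.20],down(-40)))
```

```text
[ 0.64864931 -0.19230143  0.03053475] 0.029234536407951334
shift [0.002, 0.0, -0.6] turn [0.0, -0.002, -0.001]  -> [ 0.649 -0.192  0.151]
shift [-0.459, -0.321, -0.124] turn [0.0, 0.0, -0.194]  -> [ 0.543 -0.154  0.175]
shift [-0.342, -0.444, -0.124] turn [0.0, 0.0, -0.194]  -> [ 0.438 -0.116  0.2  ]
```

jog_arm([
  [[0, 0, -0.05], [0, 0, 0]],
  [[0, 0, -0.2], [0, 0, 0]],
  [[0, 0, -0.4], [0, 0, 0]],
  [[0, 0, -0.6], [0, 0, 0]],
  [[0, 0, -0.6], [0, 0, 0]],
])

```text
t: 20.9
tool_pos: [0.6523, -0.1941, 0.1593]
orientation: [3.109, 0.407, 0.021]
force: [1.4, 0.2, -1.7]
opening: 0.029
gripper_force: 55.0
```

Run:
```python
from plan import *
s=robot.read_state(); p,R=pose(s); print(p,s["opening"],s["force"])
plan(([.4385,-.116,.15],down(-75)))
```

```text
[ 0.65225381 -0.19405883  0.15927474] 0.029040591968947378 [ 1.35715557  0.22733804 -1.71683751]
shift [-0.466, -0.326, 0.015] turn [0.003, -0.004, -0.001]  -> [ 0.545 -0.155  0.155]
shift [-0.466, -0.327, 0.019] turn [0.003, -0.004, -0.001]  -> [ 0.438 -0.116  0.15 ]
```

jog_arm([
  [[-0.46, -0.32, 0], [0, 0, 0]],
  [[-0.46, -0.32, 0], [0, 0, 0]],
  [[-0.46, -0.32, 0], [0, 0, 0]],
  [[-0.46, -0.32, 0], [0, 0, 0]],
])

```text
t: 21.3
tool_pos: [0.5401, -0.1532, 0.1483]
orientation: [-3.114, -0.408, 0.001]
force: [0.8, -0.6, -3.4]
opening: 0.0291
gripper_force: 55.0
```

jog_arm([
  [[-0.46, -0.33, 0], [0, 0, 0]],
  [[-0.46, -0.33, 0], [0, 0, 0]],
  [[-0.46, -0.33, 0], [0, 0, 0]],
  [[-0.46, -0.33, 0], [0, 0, 0]],
  [[-0.46, -0.33, 0], [0, 0, 0]],
])

```text
t: 21.8
tool_pos: [0.4387, -0.1149, 0.1508]
orientation: [3.113, 0.407, 0.008]
force: [0.3, 0.1, -3.1]
opening: 0.0291
gripper_force: 55.0
```

jog_arm([
  [[0, 0, 0], [0, 0, 0]],
  [[0, 0, 0], [0, 0, 0]],
  [[0, 0, 0], [0, 0, 0]],
])

```text
t: 22.1
tool_pos: [0.4377, -0.1145, 0.1499]
orientation: [3.115, 0.407, 0.004]
force: [-0.5, 0.1, -2.9]
opening: 0.0295
gripper_force: 55.0
```

Run:
```python
from plan import *
s=robot.read_state(); p,R=pose(s); print(p,s["opening"],s["force"],np.degrees((R.inv()*down(-75)).as_rotvec()).round(2))
plan(([.4385,-.116,.106],down(-75)))
```

```text
[ 0.43767292 -0.11449678  0.14993129] 0.029486501222584664 [-0.49250805  0.11802585 -2.94461817] [ 0.04 -0.15 -0.1 ]
shift [0.001, 0.008, 0.22] turn [0.0, -0.002, -0.001]  -> [ 0.438 -0.116  0.106]
```

jog_arm([
  [[0.002, 0.007, 0.07], [0, -0.001, -0.001]],
  [[0.002, 0.007, 0.13], [0, -0.001, -0.001]],
  [[0.002, 0.007, 0.18], [0, -0.001, -0.001]],
  [[0.002, 0.007, 0.21], [0, -0.001, -0.001]],
  [[0.002, 0.007, 0.22], [0, -0.001, -0.001]],
])

```text
t: 22.6
tool_pos: [0.437, -0.1151, 0.1044]
orientation: [-3.114, -0.41, 0.001]
force: [-0.5, -0.4, -3.0]
opening: 0.0293
gripper_force: 55.0
```

jog_arm([
  [[0, 0, 0], [0, 0, 0]],
  [[0, 0, 0], [0, 0, 0]],
  [[0, 0, 0], [0, 0, 0]],
  [[0, 0, 0], [0, 0, 0]],
])

```text
t: 23.0
tool_pos: [0.4383, -0.1156, 0.1064]
orientation: [3.114, 0.41, 0.003]
force: [0.5, -1.0, -3.2]
opening: 0.0292
gripper_force: 55.0
```

Run:
```python
from plan import *
s=robot.read_state(); p,R=pose(s); print(p,s["force"],np.degrees((R.inv()*down(-75)).as_rotvec()).round(2))
plan(([.4385,-.116,.0995],down(-75)))
```

```text
[ 0.43827056 -0.11561071  0.10643646] [ 0.47107758 -0.98182674 -3.15975163] [ 0.08 -0.11  0.  ]
shift [0.001, 0.002, 0.035] turn [0.001, -0.001, 0.0]  -> [ 0.438 -0.116  0.1  ]
```

jog_arm([
  [[0.001, 0.002, 0.01], [0, 0, 0]],
  [[0.001, 0.002, 0.02], [0, 0, 0]],
  [[0.001, 0.002, 0.028], [0, 0, 0]],
  [[0.001, 0.002, 0.028], [0, 0, 0]],
  [[0.001, 0.002, 0.028], [0, 0, 0]],
])

```text
t: 23.5
tool_pos: [0.4381, -0.1158, 0.1002]
orientation: [3.114, 0.41, 0.002]
force: [0.6, -0.7, -2.6]
opening: 0.0293
gripper_force: 55.0
```

jog_arm([
  [[0, 0, 0.004], [0, 0, 0]],
  [[0, 0, 0.004], [0, 0, 0]],
  [[0, 0, 0.004], [0, 0, 0]],
])

```text
t: 23.8
tool_pos: [0.4382, -0.1158, 0.0995]
orientation: [3.114, 0.41, 0.002]
force: [-0.3, 0.4, -3.4]
opening: 0.0293
gripper_force: 55.0
```

jog_arm([
  [[0, 0, 0.003], [0, 0, 0]],
  [[0, 0, 0.003], [0, 0, 0]],
  [[0, 0, 0.003], [0, 0, 0]],
])

```text
t: 24.1
tool_pos: [0.4382, -0.1158, 0.0989]
orientation: [3.114, 0.41, 0.002]
force: [-0.4, -0.7, -3.5]
opening: 0.0294
gripper_force: 55.0
```

jog_arm([
  [[0, 0, 0.002], [0, 0, 0]],
  [[0, 0, 0.002], [0, 0, 0]],
])

```text
t: 24.3
tool_pos: [0.4382, -0.1158, 0.0985]
orientation: [3.114, 0.41, 0.002]
force: [-0.3, -1.0, -3.0]
opening: 0.0292
gripper_force: 55.0
```

jog_arm([
  [[0, 0, 0.002], [0, 0, 0]],
  [[0, 0, 0.002], [0, 0, 0]],
])

```text
t: 24.5
tool_pos: [0.4383, -0.1158, 0.0985]
orientation: [3.114, 0.41, 0.002]
force: [-1.8, 0.9, 1.7]
opening: 0.0294
gripper_force: 55.0
```

Contact at 0.0985, as predicted. Release, go straight up, then step aside and check by numbers.

jog_arm([
  [[0, 0, 0], [0, 0, 0]],
  [[0, 0, 0], [0, 0, 0]],
  [[0, 0, 0], [0, 0, 0]],
  [[0, 0, 0], [0, 0, 0]],
  [[0, 0, 0], [0, 0, 0]],
], hand=-0.2)

```text
t: 25.0
tool_pos: [0.4383, -0.1158, 0.0981]
orientation: [3.114, 0.41, 0.002]
force: [-0.4, -0.2, -0.3]
opening: 0.0554
gripper_force: 0.0
```

jog_arm([
  [[0, 0, -0.05], [0, 0, 0]],
  [[0, 0, -0.2], [0, 0, 0]],
  [[0, 0, -0.4], [0, 0, 0]],
  [[0, 0, -0.6], [0, 0, 0]],
  [[0, 0, -0.6], [0, 0, 0]],
])

```text
t: 25.5
tool_pos: [0.4413, -0.117, 0.2255]
orientation: [3.109, 0.409, 0.017]
force: [0.3, -0.5, 0.9]
opening: 0.0561
gripper_force: 0.0
```

jog_arm([
  [[0, 0.8, -0.1], [0, 0, 0]],
  [[0, 0.8, -0.1], [0, 0, 0]],
  [[0, 0.8, -0.1], [0, 0, 0]],
  [[0, 0.8, -0.1], [0, 0, 0]],
  [[0, 0.8, -0.1], [0, 0, 0]],
])

```text
t: 26.0
tool_pos: [0.4793, -0.2717, 0.238]
orientation: [3.115, 0.406, 0.001]
force: [-0.1, 0.1, -0.7]
opening: 0.0559
gripper_force: 0.0
```

Run:
```python
from snap import *
s=robot.read_state(); print(pose(s)[0],s["force"].round(1))
d=pickle.load(open("d0.pkl","rb"))
for cam in("top","side"):
    c,_=snap("end_"+cam,cam); print(cam)
    f=c["frame"]; h=cv2.cvtColor(f,cv2.COLOR_RGB2HSV)
    for n,z in (("plate",.04),("green",.054),("brass",.068),("foot",.09),("knob",.128)):
        q=proj(c,[.4355,-.1175,z]); print(n,q.round(1))
    q=proj(c,[.4355,-.1175,.06]).astype(int)
    for n,(lo,hi) in dict(green=((55,90,30),(85,255,255)),brass=((10,120,90),(28,255,255)),white=((0,0,140),(180,45,255)),dark=((0,0,0),(180,255,75))).items():
        m=cv2.inRange(h,np.array(lo),np.array(hi)); o=np.zeros_like(m); cv2.circle(o,(int(q[0]),int(q[1])),26 ,255,-1); m&=o
        for k in cv2.findContours(m,0,1)[0]:
            if cv2.contourArea(k)>12: print("  ",n,cv2.boundingRect(k),cv2.contourArea(k))
    df=cv2.absdiff(f,d[cam]["frame"]).max(2)
    for n,X in dict(blue=[.4326,.1674,.07],bigG=[.63,0,.01],w2=[.691,-.298,.02],mouse=[.39,-.43,.02],meter=[.58,.38,.02]).items():
        u,v=proj(c,X).astype(int); w=df[max(v-10,0):v+10,max(u-10,0):u+10]; print("  diff",n,w.mean().round(1) if w.size else None)
```

```text
[ 0.47926742 -0.2717151   0.23795687] [-0.1  0.1 -0.7]
top
plate [294.9 223. ]
green [295.2 222.9]
brass [295.6 222.8]
foot [296.2 222.6]
knob [297.2 222.2]
   brass (288, 196, 20, 4) 13.0
   white (277, 205, 36, 37) 1000.0
   dark (270, 198, 50, 51) 1955.5
  diff blue 1.4
  diff bigG 0.7
  diff w2 0.8
  diff mouse 30.2
  diff meter 0.7
side
plate [297.4 198.1]
green [297.7 194.9]
brass [298.  191.7]
foot [298.4 186.5]
knob [299.3 177.4]
   green (289, 199, 17, 5) 14.0
   brass (295, 215, 6, 5) 14.5
   brass (289, 194, 17, 7) 31.5
   brass (271, 167, 53, 30) 657.0
   white (281, 182, 33, 28) 257.0
   dark (273, 188, 50, 31) 384.5
   dark (294, 175, 10, 13) 84.5
  diff blue 2.7
  diff bigG 2.5
  diff w2 5.1
  diff mouse 32.0
  diff meter 1.2
```

```bash
python3 -c "
from plant import robot; print(robot.close_job())"
```

```text
the job is handed in; nothing more can be done
None
```

The stack stands on the plate in the order asked (green disc, brass disc, weight knob up), each centred to about 2 mm and let go before the next; handed in at about 26 s with no verdict shown, but when I first reached for the green disc the fingertips pressed on the rack with about 50 N (the limit is 40 N for the arm or gripper body).

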